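Scan the run-out thread bin for reorder

ROBOT

A 6-joint arm with a two-finger parallel gripper is mounted at the origin on the work surface. World frame = base frame: x ahead of the robot, y to its left, z up, the work surface at z = 0. Lengths are in m, angles in rad, forces in N, time in s.
With the tool pointing down it reaches from about 0.35 to 0.775 m from the base axis. Payload 7.3 kg.
Tool frame: the origin (TCP) lies midway between the tips of the shut fingers; the grasp point (between the pads) lies 19 mm behind it (tcp_to_grasp is the distance from the TCP to the grasp point, in m); z points along the fingers, y is the line along which they close (so a half turn about z gives the same grasp; the last joint's range is limited). The gripper opens to 92 mm and grips with 3 to 60 N. Pads are 19 mm wide; open, the fingers measure 130 mm over their backs; the gripper's body (75 mm by 190 mm) begins 47 mm behind the grasp point.
Start: joints at [0.979, 0.342, 1.524, -0, 1.275, -0.146], TCP at [0.226, 0.474, 0.227] pointing down, gripper open.
Joint ranges: [-2.53, 2.53], [-0.77, 2.02], [0.04, 2.7], [-1, 4.14], [0.28, 2.66], [-3.11, 3.11]. Speed limits (rad/s): [2.57, 2.57, 3.14, 3.14, 3.14, 3.14].

INTERFACE

Orientations are given as [roll, pitch, yaw] about the fixed x, y, z axes, in that order (R = Rz(yaw) Ry(pitch) Rx(roll)).
In Python, from cell import observe, read_camera, calibration, hand_in, tcp_to_grasp gives the robot as it stands.
- The arm moves only by the tool send_rows, never from a script. Its argument "targets" is a list of rows, each a list of 5 numbers: the opening, from 0 (shut) to 1 (fully open), then the shift along the world's x, y, z in m, then the turn about the world's z in rad. A call has 1 to 5 rows; each row shifts and turns the commanded pose from where the row before left it; what a row does not reach is not made up. A row lasts 1/10 s, in which the tool goes at most 50 mm and 8.59 degrees, less where a joint would pass 70% of its speed; a pose out of reach is approached as far as the arm can. A call is refused whole if a number of a shift passes 0.05 or a number of a turn 0.15, either way. A call with a gripper value outside its range is refused whole. The fingers move at their own pace and stop on an object; "grip_force" is the grip in N (left out, the last holds). Time passes only in rows, so rows that do not move let the fingers close. It gives the time, the measured TCP pose, the force, the opening and the grip force at its end, in the units of the state.
- observe(): the state, without advancing time (a new reading comes with each control period).
- read_camera(name): name is "scene" or "side" or "wrist"; returns (picture, depth): 384x512x3 uint8, red, green, blue; 384x512 float32, m along the optical axis (not along the pixel's ray), 0 where there is no reading.
- calibration(name): a dict with "intrinsics" (3x3 intrinsics, pixels), "world_to_cam" (4x4, takes a point from world to camera coordinates); the wrist camera has in their place "hand_eye" (4x4, takes a point from camera to tool coordinates, whose origin is the TCP and whose axes are the flange's). Camera axes: x right, y up, looking along -z (the intrinsics and any distortion apply to the point x, -y, -z); pixel columns grow to the right and rows downward; lengths in m; the calibration is good to about 2 mm. A picture is of the moment at which its call begins: read the wrist's pose just before it. calibration takes no time and is no camera call.
- hand_in(): hands the job in; it is judged then, once.
The state is a dict: "time": time; "qpos": joint angles; "qvel": joint speeds; "joint_efforts": joint torques, N m; "tool_pos": TCP position; "tool_rot": TCP orientation; "contact_force": force on the tool from outside, world axes, zero at the start; "torque": the same for the moment, N m; "opening": finger opening in m; "grip_force": force on a finger pad.
Only numpy, scipy, OpenCV 4.12 (cv2) and the standard library are available. Lean on these libraries where they do the work, as an engineer would, in place of code of your own. Each camera call takes 0.05 s, during which the arm holds its last target. There are 200 camera calls.

TASK

One of the three thread bins holds only a bare spool core. Pick up the hand scanner that is standing on the bench and hold its nose about 100 mm from the middle of that bin's label, pointing square at the sloping label, steady for about two seconds; do not scan the other bins. Then stand the scanner upright on its nose, fully on its round rubber pad, without dropping it, and leave everything else where it is.

Things in the scene. Friction and masses are not known exactly. Their poses are not given: they have to be found in the camera images.
- scanner: Hand scanner, 148 mm tall, 220 g, starts standing on its flared nose on the bench. Origin: centre of the flat nose face; z: from the nose up the handle; the beam leaves along -z, and any turn about z reads. Nose 64 mm in diameter up to z = 16 mm, tapering to 42 mm at z = 48 mm; above it a black oblong handle, 44 mm (x) by 36 mm (y). Reads from 50 to 160 mm, within 15 degrees of square.
- pad: Round black rubber parking pad fixed to the bench, 110 mm in diameter, 6 mm thick; origin: centre of its underside, z up.
- bin_a: Open plywood stock bin fixed to the bench, one of three alike, 130 mm (x) by 120 mm (y), walls 6 mm thick and 70 mm high, with a sloping label desk out to 133 mm in front (-x); origin: centre of the underside, z up.
- bin_b: Open plywood stock bin fixed to the bench, one of three alike, 130 mm (x) by 120 mm (y), walls 6 mm thick and 70 mm high, with a sloping label desk out to 133 mm in front (-x); origin: centre of the underside, z up.
- bin_c: Open plywood stock bin fixed to the bench, one of three alike, 130 mm (x) by 120 mm (y), walls 6 mm thick and 70 mm high, with a sloping label desk out to 133 mm in front (-x); origin: centre of the underside, z up.
- label_a: Paper bar label, 44 mm (x, up the slope) by 70 mm (y), on the sloping desk of bin_a; origin: centre of the label's face, 98 mm in front of the bin's origin and 55 mm above the bench; z: out of the label's face, leaning 35 degrees from vertical towards the bin's front.
- label_b: Paper bar label, 44 mm (x, up the slope) by 70 mm (y), on the sloping desk of bin_b; origin: centre of the label's face, 98 mm in front of the bin's origin and 55 mm above the bench; z: out of the label's face, leaning 35 degrees from vertical towards the bin's front.
- label_c: Paper bar label, 44 mm (x, up the slope) by 70 mm (y), on the sloping desk of bin_c; origin: centre of the label's face, 98 mm in front of the bin's origin and 55 mm above the bench; z: out of the label's face, leaning 35 degrees from vertical towards the bin's front.
- spool_bare: Bare thread spool core with no thread: foot disc 72 mm in diameter, slim white stem 20 to 26 mm in diameter, 105 mm tall; stands in one of the bins. Origin: centre of the underside, z up.
- spool_full1: Full thread spool, fat winding of thread 60 to 68 mm in diameter on a 72 mm foot disc, 105 mm tall; stands in one of the bins. Origin: centre of the underside, z up.
- spool_full2: Full thread spool, fat winding of thread 60 to 68 mm in diameter on a 72 mm foot disc, 105 mm tall; stands in one of the bins. Origin: centre of the underside, z up.
- glue_jar: Bystander: closed amber jar, 64 mm in diameter, 75 mm tall; origin: centre of the underside.
- mallet: Bystander: mallet lying on the bench at the side, head 68 mm in diameter and 100 mm long, 235 mm long overall; origin: on the bench under the handle, 100 mm from the middle of the head (+x).
- rivet_tin: Bystander: round tin, 70 mm in diameter, 60 mm tall; origin: centre of the underside.
Things that resemble listed ones, but are neither listed nor needed, are in the scene too. What is shaped like the spool_bare but blue or yellow is not meant.

How it is judged:
By the outcome, as a careful person would: the job done as asked, in the order asked, and still so for the second after the job is handed in, with the robot touching nothing.
It also fails if it takes over 48 s, if anything falls off the work surface, if the arm or the gripper's body presses on something with over 40 N, if the wrist force passes 120 N, or if a joint passes its speed limit or range.

## Working session

There is one attempt and no reset: what is moved stays moved. The work goes in short steps, Python scripts to look and compute and a tool call to move; the robot and the scene stay as the last step left them, time stands still between calls to the robot, and variables do not carry over. Pictures are saved under pics/ and viewed, at most 10 in all, crops included, and the job is handed in when it is done.

Besides the shell and the picture viewer there is one more tool, called after "Emit:" in YAML: its name, and indented under it one key for each argument. send_rows: Moves the arm, as the interface text tells. Its arguments: {"type":"object","properties":{"targets":{"type":"array","items":{"type":"array","items":{"type":"number"}}},"grip_force":{"type":"number"}},"required":["targets"]}

```bash
ls; mkdir -p pics; cat > h.py <<'E'
import numpy as np, cv2
from cell import *
def cam(n):
    c=calibration(n); return np.array(c["intrinsics"]), (np.array(c["world_to_cam"]) if "world_to_cam" in c else wristT(c))
def wristT(c):
    from scipy.spatial.transform import Rotation as R
    s=observe(); T=np.eye(4); T[:3,:3]=R.from_euler('xyz',s["tool_rot"]).as_matrix(); T[:3,3]=s["tool_pos"]
    return np.linalg.inv(T@np.array(c["hand_eye"]))
def cloud(d,K,W):
    v,u=np.mgrid[:d.shape[0],:d.shape[1]]
    p=np.stack([(u-K[0,2])/K[0,0]*d,-(v-K[1,2])/K[1,1]*d,-d,np.ones_like(d)],-1)
    P=(p@np.linalg.inv(W).T)[...,:3]; P[d<=0]=np.nan; return P
def proj(p,K,W):
    q=W@np.append(p,1); return K[0,0]*q[0]/-q[2]+K[0,2], K[1,2]-K[1,1]*q[1]/-q[2]
E
python3 - <<'E'
from h import *
print(observe()); print(tcp_to_grasp)
ims=[]
for n in("scene","side","wrist"):
    K,W=cam(n); p,d=read_camera(n); np.savez(f"{n}0.npz",p=p,d=d,K=K,W=W)
    cal=calibration(n); print(n,[k for k in cal],np.linalg.inv(W)[:3,3].round(3)); 
    cv2.imwrite(f"pics/{n}0.png",p[...,::-1])
E
```

```text
pics
{'time': 0.0, 'qpos': array([ 9.79020827e-01,  3.42738763e-01,  1.52503270e+00,  3.64654534e-06,
        1.27536294e+00, -1.45997300e-01]), 'qvel': array([ 1.39334777e-03,  1.87135754e-04, -3.88904681e-04,  1.40733593e-04,
       -1.72536918e-05, -2.29454970e-03]), 'joint_efforts': array([-5.41553181e-04, -4.31243491e+01, -2.44224930e+01,  7.16901803e-02,
        5.59424073e-02, -1.41549922e-04]), 'tool_pos': array([0.22610922, 0.47336682, 0.22603115]), 'tool_rot': array([-3.14006782e+00, -2.27741859e-04,  2.69581322e+00]), 'contact_force': array([ 0.63068416, -0.27916901,  0.17579669]), 'torque': array([-0.01104302,  0.01522094, -0.00633536]), 'grip_force': 0.0, 'opening': 0.09161456494104733}
0.0188
scene ['intrinsics', 'world_to_cam'] [ 1.14  -0.564  1.348]
side ['intrinsics', 'world_to_cam'] [ 0.482 -0.718  0.959]
wrist ['intrinsics', 'hand_eye'] [0.149 0.51  0.384]
```

View pics/scene0.png

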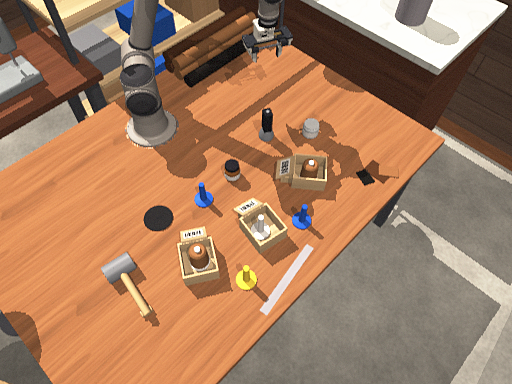

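View pics/side0.png

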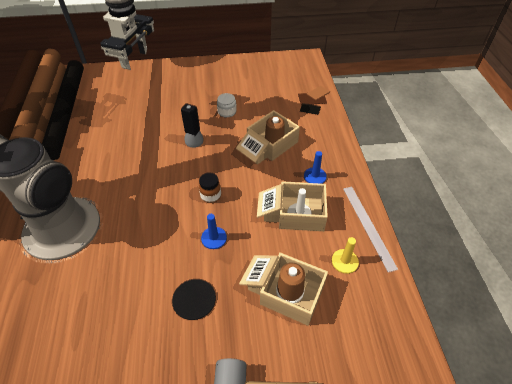

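Scene view: the scanner is at (267,125), the pad at (158,218), the glue jar at (232,170) and the tin at (311,128). Candidates for the bare core are white (262,225) in the middle bin, blue at (203,195) and (302,215), and yellow at (246,278). The white stem in the middle bin fits the description; the other two bins hold brown, full spools. The black thing at (365,177) is flat, so it isn't the scanner.

```bash
python3 - <<'E'
from h import *
out=[]
for n,seed,box in(("scene",(248,207),(225,100,330,260)),("side",(269,203),(170,90,340,240))):
    z=np.load(n+"0.npz"); p,d,K,W=[z[k] for k in "pdKW"]; P=cloud(d,K,W)
    hsv=cv2.cvtColor(p,cv2.COLOR_RGB2HSV); v,u=np.mgrid[:384,:512]
    print(n)
    # middle bin: points by height
    lab=(np.hypot(u-seed[0],v-seed[1])<22)&(hsv[...,1]<60)&(hsv[...,2]>120)&(P[...,2]>.03)&(P[...,2]<.08)
    q=P[lab]; c=np.median(q,0); U,S,Vt=np.linalg.svd(q-q.mean(0)); nn=Vt[2]*np.sign(Vt[2,2])
    print("label",len(q),q.mean(0).round(4),"mid",((q.min(0)+q.max(0))/2).round(4),"n",nn.round(3),"lean",np.degrees(np.arccos(nn[2])).round(1),"az",np.degrees(np.arctan2(nn[1],nn[0])).round(1), "axis",Vt[0].round(3))
    dark=(hsv[...,2]<60)
    c0={"scene":(267,122),"side":(191,118)}[n]
    near=(np.hypot(u-c0[0],v-c0[1])<32)&(P[...,2]>.02)&(P[...,2]<.17)
    q=P[near]; print("scanner zmax",np.nanpercentile(q[:,2],[50,95,99]).round(4))
    t=q[q[:,2]>.135]; print(" top",len(t),t.mean(0).round(4))
    if len(t)>5: r=cv2.minAreaRect((t[:,:2]*1000).astype(np.float32)); print("  rect",r)
    for lo,hi in((.003,.02),(.06,.14)):
        t=q[(q[:,2]>lo)&(q[:,2]<hi)]
        print(" band",lo,len(t),t.min(0).round(4),t.max(0).round(4)) if len(t) else 0
    c0={"scene":(158,218),"side":(194,299)}[n]
    m=(dark&(np.hypot(u-c0[0],v-c0[1])<40)&(P[...,2]<.02)).astype(np.uint8)
    cs,_=cv2.findContours(m,0,1); k=max(cs,key=cv2.contourArea); e=cv2.fitEllipse(k)
    q=P[m>0]; print("pad",e[0],"mid",((q.min(0)+q.max(0))/2).round(4),"size",np.ptp(q,0).round(4),"z",np.median(q[:,2]).round(4))
    x0,y0,x1,y1=box; out.append(cv2.resize(p[y0:y1,x0:x1,::-1],(400,int(400*(y1-y0)/(x1-x0))),interpolation=cv2.INTER_CUBIC))
    for nm,pt in {"scene":{"jar":(232,170),"tin":(311,128),"blue1":(203,190),"binA":(310,170),"binC":(198,258)},"side":{"jar":(209,187),"tin":(226,104),"blue1":(212,230),"binA":(274,132),"binC":(292,280)}}[n].items():
        print(nm,P[pt[1],pt[0]].round(3),end=' ')
    print()
H=max(o.shape[0] for o in out); H=min(H,590)
cv2.imwrite("pics/crop.png",np.hstack([cv2.copyMakeBorder(o[:H],0,H-min(H,o.shape[0]),0,0,0) for o in out]))
E
```

```text
scene
label 152 [ 0.6056 -0.0175  0.0535] mid [ 0.6302 -0.024   0.0549] n [-0.302  0.028  0.953] lean 17.6 az 174.7 axis [ 0.818 -0.506  0.274]
scanner zmax [0.0944 0.1493 0.1508]
 top 84 [0.3874 0.3128 0.1459]
  rect ((386.90771484375, 314.4971008300781), (34.46662139892578, 46.54609680175781), 59.9819221496582)
 band 0.06 146 [0.3646 0.2893 0.0605] [0.4137 0.323  0.1399]
pad (157.75953674316406, 217.87930297851562) mid [ 0.3724 -0.2652  0.0048] size [0.1078 0.1042 0.0186] z 0.0052
jar [0.452 0.052 0.076] tin [0.521 0.445 0.057] blue1 [ 0.441 -0.088  0.076] binA [0.675 0.247 0.101] binC [ 0.639 -0.287  0.093] 
side
label 212 [ 0.5992 -0.0145  0.0538] mid [ 0.5992 -0.0129  0.0534] n [-0.571  0.108  0.814] lean 35.5 az 169.3 axis [-0.188 -0.982 -0.001]
scanner zmax [0.0868 0.1466 0.1491]
 top 126 [0.3857 0.3099 0.1443]
  rect ((385.4122619628906, 314.1732482910156), (37.17782974243164, 44.8050537109375), 59.502655029296875)
 band 0.06 308 [0.3598 0.2884 0.0601] [0.4107 0.3211 0.1398]
pad (193.73583984375, 299.3013610839844) mid [ 0.3757 -0.268   0.0032] size [0.1059 0.1059 0.0139] z 0.0046
jar [0.432 0.041 0.067] tin [0.508 0.43  0.056] blue1 [ 0.433 -0.099  0.051] binA [0.652 0.239 0.079] binC [ 0.615 -0.294  0.1  ]
```

View pics/crop.png

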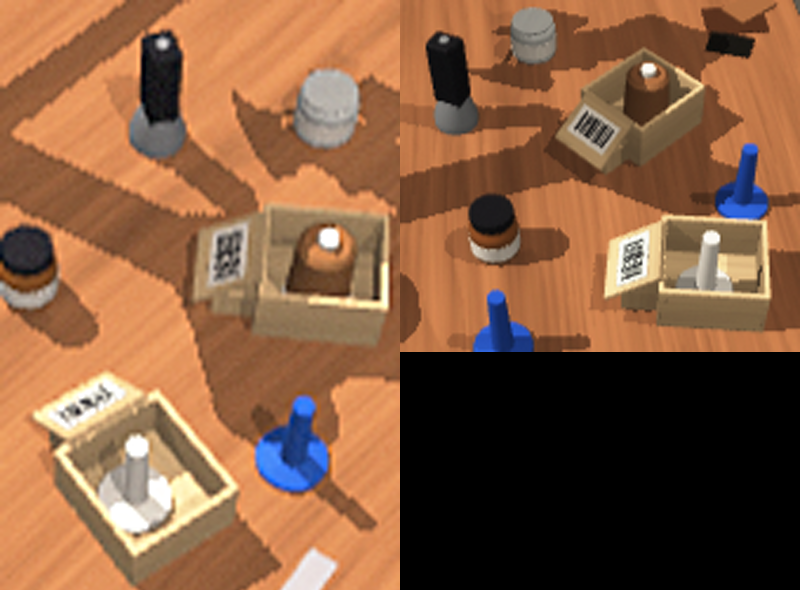

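The crop confirms it: the middle bin holds the white bare core, and its label is at about (0.599,-0.0145,0.054), lean 35°, azimuth 169°. The scanner is the black-handled item at about (0.386,0.314). My plan is to grip high on the handle, tip the scanner on its nose rim so it pivots between the pads, then carry it tilted. First I'll hover over it.

Emit:
send_rows:
  targets:
    - [1,0.032,-0.032,0,0]
    - [1,0.032,-0.032,0,0]
    - [1,0.032,-0.032,0,0]
    - [1,0.032,-0.032,0,0]
    - [1,0.032,-0.031,0,0]

```text
time: 0.65
tool_pos: [0.3872, 0.3132, 0.2266]
tool_rot: [-3.141, -0.0, 2.696]
contact_force: [-0.6, 0.5, -0.5]
opening: 0.0917
grip_force: 0.0
```

Emit:
send_rows:
  targets:
    - [1,0,0,0,0]
    - [1,0,0,0,0]

```text
time: 0.85
tool_pos: [0.3867, 0.3141, 0.2264]
tool_rot: [-3.141, -0.001, 2.693]
contact_force: [-0.5, 0.2, 0.1]
opening: 0.092
grip_force: 0.0
```

```bash
python3 - <<'E'
from h import *
s=observe(); print(s["tool_pos"],s["tool_rot"])
for n in("wrist","side","scene"):
    K,W=cam(n); p,d=read_camera(n); np.savez(f"{n}1.npz",p=p,d=d,K=K,W=W); P=cloud(d,K,W)
    if n=="wrist": cv2.imwrite("pics/wrist1.png",p[...,::-1])
    m=(np.hypot(P[...,0]-.386,P[...,1]-.314)<.06)&(P[...,2]>.141)&(P[...,2]<.155)
    m&=(p.max(-1)<110) if n!="wrist" else True
    q=P[m]; print(n,len(q),q.mean(0),cv2.minAreaRect((q[:,:2]*1000).astype(np.float32)) if len(q)>4 else 0)
E
```

```text
[0.38669633 0.31406453 0.22644424] [-3.14122677e+00 -7.58159372e-04  2.69317912e+00]
wrist 2230 [0.38243067 0.31744591 0.14670566] ((383.82110595703125, 316.89739990234375), (35.946407318115234, 42.6788215637207), 59.73359680175781)
side 89 [0.3854725  0.30989268 0.14540515] ((385.9276428222656, 312.31500244140625), (33.38964080810547, 44.202091217041016), 58.05763626098633)
scene 63 [0.38820244 0.31386304 0.14622188] ((386.40826416015625, 314.7305908203125), (34.619049072265625, 46.837947845458984), 63.75812530517578)
```

View pics/wrist1.png

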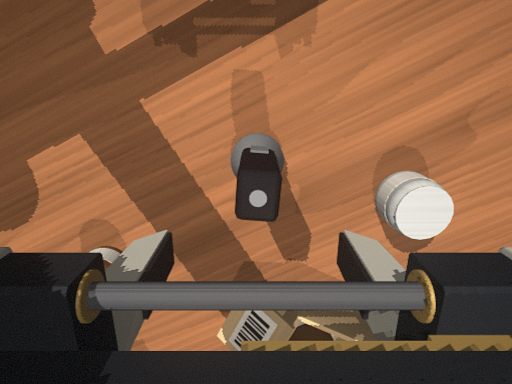

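The wrist view shows the handle top at (258,198), between the fingers and clear of them; its y axis is at about 60°. Next I'll descend and grip lightly.

Emit:
send_rows:
  targets:
    - [1,-0.001,0.001,-0.02,-0.08]
    - [1,-0.001,0,-0.03,0]
    - [1,0,0,-0.03,0]
    - [1,0,0,-0.03,0]
    - [1,0,0,-0.02,0]

```text
time: 1.5
tool_pos: [0.3825, 0.3164, 0.0949]
tool_rot: [-3.14, -0.001, 2.618]
contact_force: [0.2, -0.3, 0.2]
opening: 0.0922
grip_force: 0.0
```

Emit:
send_rows:
  targets:
    - [1,0,0,0,0]
    - [0.3,0,0,0,0]
    - [0,0,0,0,0]
    - [0,0,0,0,0]
    - [0,0,0,0,0]
  grip_force: 4

```text
time: 2.0
tool_pos: [0.3848, 0.3161, 0.0977]
tool_rot: [3.14, 0.001, 2.616]
contact_force: [0.5, 0.4, -0.1]
opening: 0.0644
grip_force: 0.0
```

Emit:
send_rows:
  targets:
    - [0,0,0,0,0]
    - [0,0,0,0,0]
    - [0,0,0,0,0]
  grip_force: 4

```text
time: 2.3
tool_pos: [0.3844, 0.3157, 0.0968]
tool_rot: [3.141, 0.0, 2.616]
contact_force: [0.7, -0.1, -0.2]
opening: 0.0408
grip_force: 0.0
```

Emit:
send_rows:
  targets:
    - [0,0,0,0,0]
    - [0,0,0,0,0]
    - [0,0,0,0,0]
  grip_force: 4

```text
time: 2.6
tool_pos: [0.3844, 0.3156, 0.0967]
tool_rot: [-3.142, 0.0, 2.616]
contact_force: [-0.0, 0.2, 0.2]
opening: 0.0359
grip_force: 4.0
```

Emit:
send_rows:
  targets:
    - [0,-0.0062,0.0036,0.0007,0]
    - [0,-0.0062,0.0036,0.0013,0]
    - [0,-0.0062,0.0036,0.0009,0]
    - [0,-0.0062,0.0036,0.0004,0]
    - [0,-0.0062,0.0036,0,0]

```text
time: 3.1
tool_pos: [0.3523, 0.3341, 0.0999]
tool_rot: [-3.141, -0.0, 2.616]
contact_force: [0.3, 0.9, -2.5]
opening: 0.0359
grip_force: 4.0
```

```bash
cat > tilt.py <<'E'
from h import *
import sys
def look(tag,save=None):
    s=observe(); tp=np.array(s["tool_pos"]); print(tp.round(4),np.round(s["tool_rot"],3),np.round(s["contact_force"],1))
    g=tp+[0,0,.0188]
    for n in("side","scene"):
        K,W=cam(n); p,d=read_camera(n); P=cloud(d,K,W)
        np.savez(f"{n}{tag}.npz",p=p,d=d,K=K,W=W)
        pi=p.astype(int); hsv=cv2.cvtColor(p,cv2.COLOR_RGB2HSV)
        # grey nose: low saturation, below the fingertips, near the grasp point
        near=(np.linalg.norm(P-g,axis=-1)<.155)&(P[...,2]<tp[2]-.012)&(P[...,2]>max(.004,tp[2]-.13))
        m=near&(hsv[...,1]<70); 
        m=m.astype(np.uint8); nl,lb,st,ce=cv2.connectedComponentsWithStats(m)
        if nl<2: print(n,"none"); continue
        i=1+np.argmax(st[1:,4]); q=P[lb==i]
        print(n,"n",len(q),"mean",q.mean(0).round(4),"min",q.min(0).round(4),"max",q.max(0).round(4))
        if save:
            u,v=map(int,proj(g-[0,0,.05],K,W)); u=min(max(u,60),452);v=min(max(v,60),324)
            cv2.imwrite(f"pics/{save}_{n}.png",cv2.resize(p[v-60:v+60,u-60:u+60,::-1],(400,400),interpolation=cv2.INTER_CUBIC))
    if save: cv2.imwrite(f"pics/{save}.png",np.hstack([cv2.imread(f"pics/{save}_{n}.png") for n in("side","scene")]))
if __name__=="__main__": look(sys.argv[1],sys.argv[2] if len(sys.argv)>2 else None)
E
python3 tilt.py 2 t2
```

```text
[0.3523 0.3341 0.0999] [-3.141 -0.     2.616] [ 0.3  0.9 -2.5]
side n 350 mean [0.3642 0.309  0.0438] min [0.3338 0.2933 0.0056] max [0.3952 0.3311 0.0879]
scene n 167 mean [0.3735 0.3138 0.04  ] min [0.3402 0.2938 0.0069] max [0.3981 0.3482 0.0872]
```

View pics/t2.png

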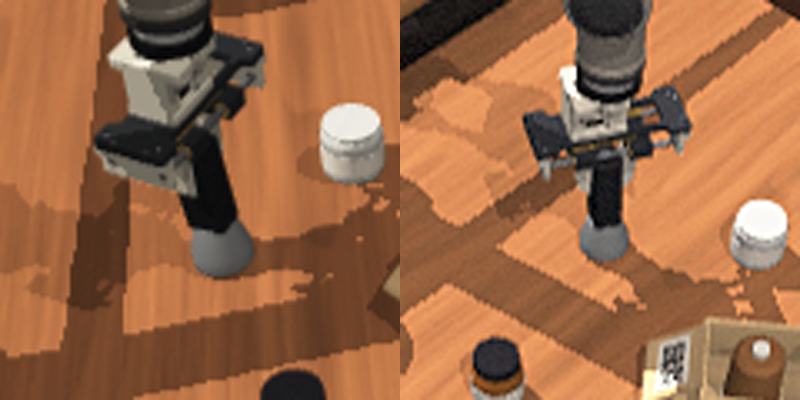

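It is tipping as planned, about 17°: the nose is still at its spot at (222,255) in the left crop. I'll continue to 35°.

Emit:
send_rows:
  targets:
    - [0,-0.0062,0.0036,-0.0006,0]
    - [0,-0.0062,0.0036,-0.001,0]
    - [0,-0.0062,0.0036,-0.0015,0]
    - [0,-0.0062,0.0036,-0.0017,0]
    - [0,-0.0062,0.0036,-0.0022,0]

```text
time: 3.7
tool_pos: [0.3221, 0.3522, 0.0935]
tool_rot: [3.141, 0.0, 2.616]
contact_force: [-0.5, -1.8, 5.2]
opening: 0.0363
grip_force: 4.0
```

Emit:
send_rows:
  targets:
    - [0,-0.001,0.0006,-0.0005,0]
    - [0,0,0,0,0]
    - [0,0,0,0,0]
    - [0,0,0,0,0]
  grip_force: 45

```text
time: 4.1
tool_pos: [0.3216, 0.3524, 0.0933]
tool_rot: [3.141, 0.001, 2.616]
contact_force: [-0.2, -2.6, 8.0]
opening: 0.0359
grip_force: 45.0
```

Emit:
send_rows:
  targets:
    - [0,0,0,0.02,0]
    - [0,0,0,0.04,0]
    - [0,0,0,0.04,0]
    - [0,0,0,0.02,0.1]
    - [0,0,0,0,0.1]

```text
time: 4.6
tool_pos: [0.3221, 0.3536, 0.2155]
tool_rot: [3.136, 0.003, 2.82]
contact_force: [0.1, 0.2, -2.6]
opening: 0.0358
grip_force: 45.0
```

```bash
python3 tilt.py 3 t3
```

```text
[0.3221 0.3536 0.2155] [3.136e+00 3.000e-03 2.820e+00] [ 0.1  0.2 -2.6]
side n 390 mean [0.352  0.3254 0.1671] min [0.3148 0.3065 0.1267] max [0.3872 0.3487 0.2033]
scene n 194 mean [0.3628 0.3304 0.1662] min [0.329  0.3091 0.135 ] max [0.3875 0.3636 0.2029]
```

View pics/t3.png

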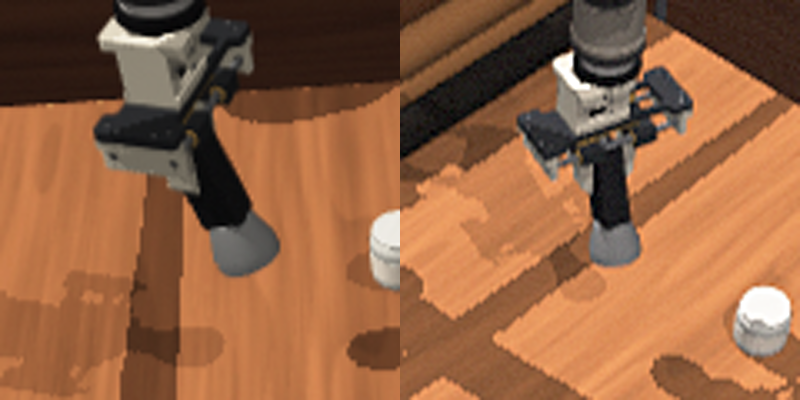

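```bash
cat > axis.py <<'E'
from h import *
import sys
def axis(tag,tp):
    g=np.array(tp)+[0,0,.0188]; N=[]
    for n in("side","scene"):
        z=np.load(f"{n}{tag}.npz"); p,d,K,W=[z[k] for k in "pdKW"]; P=cloud(d,K,W)
        m=(np.linalg.norm(P-g,axis=-1)<.145)&(P[...,2]<tp[2]-.006)&(P[...,2]>tp[2]-.12)
        nl,lb,st,ce=cv2.connectedComponentsWithStats(m.astype(np.uint8)); i=1+np.argmax(st[1:,4]); m=lb==i
        v,u=np.nonzero(m); q=np.stack([u,v],1).astype(np.float32)
        # centre line: midpoints across the direction given by PCA, refined once
        dr=np.array(proj(g-[0,0,.1],K,W))-proj(g,K,W); 
        vx,vy,x0,y0=cv2.fitLine(q,cv2.DIST_L2,0,.01,.01).ravel()
        for _ in range(6):
            t=(q-[x0,y0])@[vx,vy]; w=(q-[x0,y0])@[-vy,vx]; b=np.round(t)
            ks=[k for k in np.unique(b)[5:-5]]   # trim both ends
            mid=np.array([[k,(w[b==k].min()+w[b==k].max())/2] for k in ks])
            a,c=np.polyfit(mid[:,0],mid[:,1],1)
            x0,y0=np.array([x0,y0])+c*np.array([-vy,vx]); v2=np.array([vx,vy])+a*np.array([-vy,vx]); vx,vy=v2/np.linalg.norm(v2)
        ray=lambda x,y:np.array([(x-K[0,2])/K[0,0],-(y-K[1,2])/K[1,1],-1])
        nr=W[:3,:3].T@np.cross(ray(x0,y0),ray(x0+20*vx,y0+20*vy)); nr/=np.linalg.norm(nr); o=np.linalg.inv(W)[:3,3]
        N.append((nr,o)); print(n,len(u),"grasp point off the axis plane mm",(1e3*(g-o)@nr).round(1))
    a=np.cross(N[0][0],N[1][0]); a/=np.linalg.norm(a); a*=np.sign(a[2])
    print("axis",a.round(3),"lean",np.degrees(np.arccos(a[2])).round(1),"az",np.degrees(np.arctan2(a[1],a[0])).round(1),"planes angle",np.degrees(np.arccos(abs(N[0][0]@N[1][0]))).round(0))
    return a
if __name__=="__main__": axis(sys.argv[1],np.array(sys.argv[2:5],float))
E
python3 axis.py 2 .3523 .3341 .0999; python3 axis.py 3 .3221 .3536 .2155
```

```text
side 1221 grasp point off the axis plane mm -87.9
scene 827 grasp point off the axis plane mm -81.0
axis [ 0.028 -0.74   0.672] lean 47.8 az -87.9 planes angle 26.0
side 446 grasp point off the axis plane mm 3.4
scene 249 grasp point off the axis plane mm 0.8
axis [-0.285  0.088  0.955] lean 17.3 az 162.9 planes angle 31.0
```

```bash
cat > fit.py <<'E'
from h import *
import sys
from scipy.optimize import least_squares
def fit(tag,tp,az0,bench=False):
    g=np.array(tp)+[0,0,.0188]; Q=[]
    for n in("side","scene"):
        z=np.load(f"{n}{tag}.npz"); p,d,K,W=[z[k] for k in "pdKW"]; P=cloud(d,K,W); hsv=cv2.cvtColor(p,cv2.COLOR_RGB2HSV)
        m=(np.linalg.norm(P-g,axis=-1)<.15)&(P[...,2]<tp[2]-.006)&(hsv[...,1]<60)&(hsv[...,2]>75)&(hsv[...,2]<200)
        m=cv2.erode(m.astype(np.uint8),np.ones((2,2)))
        nl,lb,st,ce=cv2.connectedComponentsWithStats(m); i=1+np.argmax(st[1:,4]); q=P[lb==i]; Q.append(q)
        print(n,len(q),q.min(0).round(3),q.max(0).round(3))
    def res(x,q):
        l,az,h=x[:3]; a=np.array([np.sin(l)*np.cos(az),np.sin(l)*np.sin(az),np.cos(l)]); c=g-h*a
        t=(q-c)@a; r=np.linalg.norm(q-c-np.outer(t,a),axis=1)
        R=np.interp(t,[.016,.048],[.032,.021]); return np.r_[r-R,np.minimum(t,0)]*1e3
    for q in Q+[np.vstack(Q)]:
        s=least_squares(res,[.5,az0,.115],args=(q,),loss="soft_l1",f_scale=2)
        print("lean",np.degrees(s.x[0]).round(1),"az",np.degrees(s.x[1]).round(1),"h",s.x[2].round(4),"rms",np.sqrt(np.mean(s.fun**2)).round(2))
    return s.x
if __name__=="__main__": a=list(map(float,sys.argv[2:])); fit(sys.argv[1],a[:3],np.radians(a[3]))
E
python3 fit.py 2 .3523 .3341 .0999 150; python3 fit.py 3 .3221 .3536 .2155 162
```

```text
side 156 [0.341 0.293 0.002] [0.389 0.315 0.05 ]
scene 100 [0.347 0.294 0.007] [0.398 0.34  0.053]
lean -35.5 az 283.1 h 0.1198 rms 4.42
lean 37.5 az 134.0 h 0.1082 rms 5.6
lean 36.7 az 114.2 h 0.112 rms 6.81
side 214 [0.33  0.306 0.13 ] [0.384 0.34  0.177]
scene 134 [0.337 0.309 0.14 ] [0.387 0.359 0.182]
lean 20.5 az 161.6 h 0.1119 rms 1.59
lean 23.1 az 158.8 h 0.1272 rms 2.55
lean 20.3 az 161.6 h 0.1113 rms 1.89
```

Measured lean is only about 20°, so I'll set the rim back down, loosen the grip and tip it further, checking before lifting.

Emit:
send_rows:
  targets:
    - [0,0,0,-0.03,0]
    - [0,0,0,-0.04,0]
    - [0,0,0,-0.03,0]
    - [0,0,0,-0.015,0]
    - [0,0,0,-0.004,0]

```text
time: 5.2
tool_pos: [0.3195, 0.3512, 0.0927]
tool_rot: [-3.137, -0.003, 2.813]
contact_force: [-9.4, -8.3, 41.6]
opening: 0.0358
grip_force: 45.0
```

Emit:
send_rows:
  targets:
    - [0,0,0,0,0]
    - [0,0,0,0,0]
    - [0,0,0,0,0]
  grip_force: 4

```text
time: 5.5
tool_pos: [0.3209, 0.3521, 0.0931]
tool_rot: [-3.141, -0.001, 2.814]
contact_force: [-0.8, -1.3, -1.4]
opening: 0.0363
grip_force: 4.0
```

```bash
cat > st.py <<'E'
import sys
from tilt import *; from fit import fit
s=observe(); tp=np.array(s["tool_pos"]); look(sys.argv[1],sys.argv[2] if len(sys.argv)>2 else None)
fit(sys.argv[1],tp,s["tool_rot"][2])
E
python3 st.py 4 | grep -v min
```

```text
[0.3209 0.3521 0.0931] [-3.141e+00 -1.000e-03  2.814e+00] [-0.8 -1.3 -1.4]
side 175 [0.328 0.305 0.009] [0.38  0.338 0.053]
scene 115 [0.34  0.309 0.016] [0.385 0.355 0.061]
lean 19.6 az 160.2 h 0.1098 rms 1.74
lean 25.7 az 157.6 h 0.1986 rms 2.95
lean 19.6 az 161.2 h 0.1088 rms 2.24
```

The tilt stalled because the handle's top end met the gripper: I gripped too low and it slid up, leaving h at 0.109. I'll stand it upright again and regrip about 20 mm higher.

Emit:
send_rows:
  targets:
    - [0,0.0076,-0.0025,0.001,0]
    - [0,0.0076,-0.0025,0,0]
    - [0,0.0076,-0.0025,-0.001,0]
    - [0,0.0076,-0.0025,-0.001,0]
    - [0,0.0076,-0.0025,-0.002,0]

```text
time: 6.1
tool_pos: [0.3607, 0.3396, 0.091]
tool_rot: [3.141, 0.001, 2.815]
contact_force: [-0.2, -1.2, 4.6]
opening: 0.0358
grip_force: 4.0
```

```bash
python3 st.py 5 t5 | grep -v min
```

```text
[0.3607 0.3396 0.091 ] [3.141e+00 1.000e-03 2.815e+00] [-0.2 -1.2  4.6]
side 147 [0.348 0.3   0.003] [0.399 0.326 0.049]
scene 101 [0.363 0.303 0.007] [0.409 0.351 0.054]
lean 8.3 az 162.1 h 0.1073 rms 1.73
lean 14.4 az 156.9 h 2.907 rms 2.76
lean 8.1 az 162.9 h 0.1071 rms 2.14
```

View pics/t5.png

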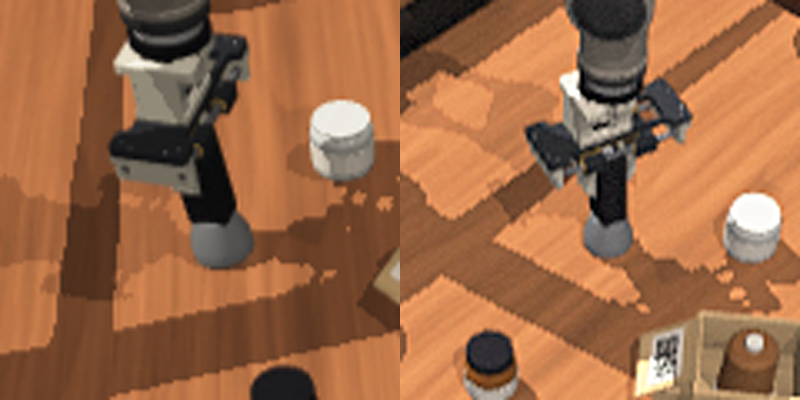

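About 8° of lean remains. I'll finish standing it up.

Emit:
send_rows:
  targets:
    - [0,0.0055,-0.0018,0,0]
    - [0,0.0055,-0.0018,-0.001,0]
    - [0,0.0045,-0.0015,-0.001,0]
    - [0,0,0,0,0]

```text
time: 6.6
tool_pos: [0.3753, 0.3345, 0.0883]
tool_rot: [-3.142, -0.0, 2.815]
contact_force: [-0.0, -0.1, -0.5]
opening: 0.0363
grip_force: 4.0
```

```bash
python3 st.py 6 | grep -v min
```

```text
[0.3753 0.3345 0.0883] [-3.142 -0.     2.815] [-0.  -0.1 -0.5]
side 121 [ 0.35   0.298 -0.001] [0.396 0.323 0.047]
scene 99 [0.364 0.301 0.006] [0.409 0.352 0.053]
lean 6.4 az 91.0 h 0.594 rms 2.16
lean 35.3 az 134.5 h 0.0988 rms 6.34
lean 0.5 az 164.9 h 0.1067 rms 2.09
```

Emit:
send_rows:
  targets:
    - [0.6,0,0,0,0]
    - [0.6,0,0,0,0]
    - [0.6,0,0,0,0]
    - [0.6,0,0,0.012,0]
    - [0.6,0,0,0.013,0]

```text
time: 7.2
tool_pos: [0.3746, 0.3346, 0.1142]
tool_rot: [-3.141, -0.0, 2.816]
contact_force: [0.0, -0.3, 0.0]
opening: 0.0546
grip_force: 0.0
```

Emit:
send_rows:
  targets:
    - [0.6,0,0,0,0]
    - [0,0,0,0,0]
    - [0,0,0,0,0]
    - [0,0,0,0,0]
    - [0,0,0,0,0]
  grip_force: 4

```text
time: 7.7
tool_pos: [0.3746, 0.3346, 0.1131]
tool_rot: [-3.141, -0.001, 2.816]
contact_force: [0.1, -0.5, 0.0]
opening: 0.036
grip_force: 4.0
```

```bash
python3 st.py 7 | grep -v min
```

```text
[0.3746 0.3346 0.1131] [-3.141e+00 -1.000e-03  2.816e+00] [ 0.1 -0.5  0. ]
side 127 [ 0.351  0.299 -0.001] [0.398 0.322 0.045]
scene 100 [0.36  0.298 0.005] [0.408 0.348 0.056]
lean 1.0 az 180.5 h 0.1325 rms 1.64
lean 27.9 az 139.5 h 0.122 rms 6.38
lean 27.5 az 105.6 h 0.1245 rms 7.64
```

Emit:
send_rows:
  targets:
    - [0,-0.0077,0.0026,0.0012,0]
    - [0,-0.0077,0.0026,0.0012,0]
    - [0,-0.0077,0.0026,0.0007,0]
    - [0,-0.0077,0.0026,0,0]
    - [0,-0.0077,0.0026,-0.0001,0]

```text
time: 8.3
tool_pos: [0.3354, 0.348, 0.1166]
tool_rot: [3.142, -0.0, 2.816]
contact_force: [-0.2, -0.2, -1.8]
opening: 0.036
grip_force: 4.0
```

Emit:
send_rows:
  targets:
    - [0,-0.0077,0.0026,-0.0008,0]
    - [0,-0.0077,0.0026,-0.0013,0]
    - [0,-0.0077,0.0026,-0.0018,0]
    - [0,-0.0077,0.0026,-0.0023,0]
    - [0,-0.0077,0.0026,-0.0028,0]

```text
time: 8.8
tool_pos: [0.2979, 0.3612, 0.1082]
tool_rot: [3.14, 0.001, 2.816]
contact_force: [0.8, -1.5, 5.0]
opening: 0.036
grip_force: 4.0
```

```bash
python3 st.py 8 | grep -v min
```

```text
[0.2979 0.3612 0.1082] [3.140e+00 1.000e-03 2.816e+00] [ 0.8 -1.5  5. ]
side 155 [0.297 0.316 0.005] [0.345 0.344 0.048]
scene 108 [0.306 0.319 0.009] [0.353 0.368 0.054]
lean 11.4 az 160.8 h 0.1249 rms 1.77
lean 38.9 az 146.6 h 0.1206 rms 5.63
lean 11.1 az 161.4 h 0.1237 rms 2.14
```

The nose slid on the bench, giving only 11° of lean. Past about 15° pressing helps the tilt, so I'll try a bit more press and push here.

Emit:
send_rows:
  targets:
    - [0,-0.0085,0.0029,-0.001,0]
    - [0,-0.0085,0.0029,-0.001,0]
    - [0,-0.0085,0.0029,-0.0015,0]
    - [0,-0.0085,0.0029,-0.002,0]
    - [0,-0.0085,0.0029,-0.002,0]
  grip_force: 3

```text
time: 9.4
tool_pos: [0.2545, 0.3754, 0.0997]
tool_rot: [-3.141, -0.0, 2.816]
contact_force: [0.3, 0.5, -0.9]
opening: 0.0362
grip_force: 3.0
```

```bash
python3 st.py 9 | grep -v min
```

```text
[0.2545 0.3754 0.0997] [-3.141 -0.     2.816] [ 0.3  0.5 -0.9]
side 181 [0.286 0.32  0.016] [0.343 0.355 0.063]
scene 116 [0.298 0.323 0.019] [0.342 0.374 0.068]
lean 33.1 az 161.3 h 0.1241 rms 1.92
lean 32.5 az 161.9 h 0.1216 rms 2.59
lean 32.9 az 161.5 h 0.1232 rms 2.23
```

Lean is now 33°. One small nudge, then clamp and lift.

Emit:
send_rows:
  targets:
    - [0,-0.004,0.0013,-0.0016,0]
    - [0,0,0,0,0]

```text
time: 9.7
tool_pos: [0.251, 0.3765, 0.0983]
tool_rot: [-3.141, -0.0, 2.816]
contact_force: [-0.7, -0.2, 0.4]
opening: 0.0361
grip_force: 3.0
```

Emit:
send_rows:
  targets:
    - [0,0,0,0,0]
    - [0,0,0,0,0]
    - [0,0,0,0,0]
    - [0,0,0,0.015,0]
    - [0,0,0,0.03,0]
  grip_force: 45

```text
time: 10.2
tool_pos: [0.2505, 0.3751, 0.142]
tool_rot: [-3.137, -0.002, 2.815]
contact_force: [-0.0, 0.2, -1.5]
opening: 0.0357
grip_force: 45.0
```

Emit:
send_rows:
  targets:
    - [0,0,0,0.04,0]
    - [0,0,0,0.03,0]
    - [0,0,0,0.01,0.07]
    - [0,0,0,0,0.065]
    - [0,0,0,0,0]

```text
time: 10.7
tool_pos: [0.2515, 0.3764, 0.2236]
tool_rot: [3.141, 0.0, 2.951]
contact_force: [-0.8, -0.5, -1.9]
opening: 0.036
grip_force: 45.0
```

```bash
python3 st.py 10 | grep -v min
```

```text
[0.2515 0.3764 0.2236] [3.141 0.    2.951] [-0.8 -0.5 -1.9]
side 196 [0.289 0.329 0.139] [0.345 0.366 0.185]
scene 130 [0.296 0.331 0.152] [0.348 0.383 0.194]
lean 34.6 az 168.9 h 0.1247 rms 1.63
lean 34.6 az 168.7 h 0.1212 rms 2.74
lean 34.7 az 169.0 h 0.124 rms 2.18
```

Lean 34.7°, azimuth 169°, h 0.124. Next I'll carry it to the middle bin's label.

Emit:
send_rows:
  targets:
    - [0,0.015,-0.025,0,0]
    - [0,0.022,-0.037,0,0]
    - [0,0.022,-0.037,0,0]
    - [0,0.022,-0.037,0,0]
    - [0,0.022,-0.037,0,0]

```text
time: 11.3
tool_pos: [0.3547, 0.2019, 0.223]
tool_rot: [-3.141, -0.001, 2.949]
contact_force: [1.1, 1.6, -3.1]
opening: 0.0357
grip_force: 45.0
```

Emit:
send_rows:
  targets:
    - [0,0.022,-0.037,0,0]
    - [0,0.022,-0.037,0,0]
    - [0,0.022,-0.037,0,0]
    - [0,0.022,-0.037,-0.002,0]
    - [0,0.02,-0.03,-0.002,0]

```text
time: 11.8
tool_pos: [0.4629, 0.0232, 0.2189]
tool_rot: [-3.141, -0.001, 2.948]
contact_force: [0.8, 0.6, -2.9]
opening: 0.036
grip_force: 45.0
```

Emit:
send_rows:
  targets:
    - [0,0.01,-0.016,0,0]
    - [0,0,0,0,0]

```text
time: 12.0
tool_pos: [0.4732, 0.0072, 0.2185]
tool_rot: [-3.141, -0.001, 2.946]
contact_force: [-0.6, 0.5, -2.3]
opening: 0.0357
grip_force: 45.0
```

```bash
python3 st.py 11 t11 | grep -v min
```

```text
[0.4732 0.0072 0.2185] [-3.141e+00 -1.000e-03  2.946e+00] [-0.6  0.5 -2.3]
side 285 [ 0.507 -0.039  0.13 ] [ 0.566 -0.001  0.183]
scene 174 [ 0.518 -0.034  0.142] [0.569 0.017 0.188]
lean 34.4 az 168.6 h 0.1236 rms 1.19
lean 33.8 az 170.6 h 0.1211 rms 1.97
lean 34.2 az 169.0 h 0.123 rms 1.6
```

View pics/t11.png

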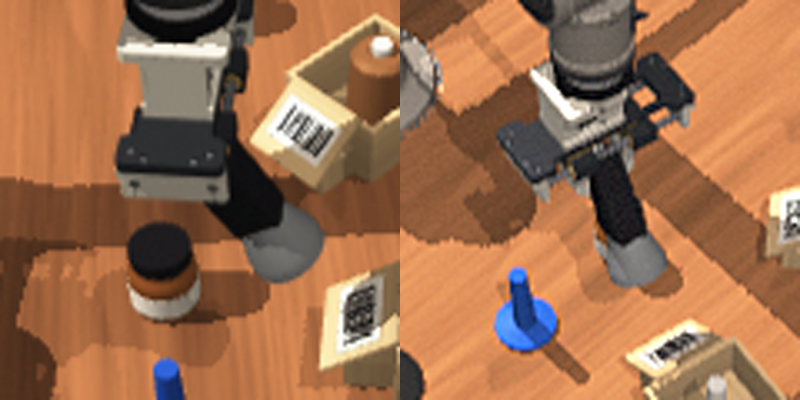

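The picture shows the scanner tilted and facing the middle bin's label at (360,315). The computed beam meets the label about 4 mm from its middle, at 100 mm. I'll hold for 2.5 s.

Emit:
send_rows:
  targets:
    - [0,0.002,0.002,0.001,0]
    - [0,0,0,0,0]
    - [0,0,0,0,0]
    - [0,0,0,0,0]
    - [0,0,0,0,0]

```text
time: 12.6
tool_pos: [0.4743, 0.0118, 0.2205]
tool_rot: [3.141, 0.0, 2.951]
contact_force: [-0.4, 0.4, -1.9]
opening: 0.0355
grip_force: 45.0
```

Emit:
send_rows:
  targets:
    - [0,0,0,0,0]
    - [0,0,0,0,0]
    - [0,0,0,0,0]
    - [0,0,0,0,0]
    - [0,0,0,0,0]

```text
time: 13.1
tool_pos: [0.4744, 0.0115, 0.2204]
tool_rot: [3.141, -0.0, 2.951]
contact_force: [-0.5, -0.8, -1.5]
opening: 0.0355
grip_force: 45.0
```

Emit:
send_rows:
  targets:
    - [0,0,0,0,0]
    - [0,0,0,0,0]
    - [0,0,0,0,0]
    - [0,0,0,0,0]
    - [0,0,0,0,0]

```text
time: 13.6
tool_pos: [0.4744, 0.0115, 0.2205]
tool_rot: [3.141, 0.0, 2.951]
contact_force: [0.2, -0.6, -2.7]
opening: 0.036
grip_force: 45.0
```

Emit:
send_rows:
  targets:
    - [0,0,0,0,0]
    - [0,0,0,0,0]
    - [0,0,0,0,0]
    - [0,0,0,0,0]
    - [0,0,0,0,0]

```text
time: 14.1
tool_pos: [0.4744, 0.0115, 0.2204]
tool_rot: [3.142, 0.0, 2.951]
contact_force: [0.2, 0.7, -2.2]
opening: 0.036
grip_force: 45.0
```

Emit:
send_rows:
  targets:
    - [0,0,0,0,0]
    - [0,0,0,0,0]
    - [0,0,0,0,0]
    - [0,0,0,0,0]
    - [0,0,0,0,0]

```text
time: 14.6
tool_pos: [0.4744, 0.0115, 0.2205]
tool_rot: [3.141, 0.0, 2.951]
contact_force: [0.7, -0.1, -2.5]
opening: 0.036
grip_force: 45.0
```

Emit:
send_rows:
  targets:
    - [0,0,0,0,0]
    - [0,0,0,0,0]
    - [0,0,0,0,0]

```text
time: 14.9
tool_pos: [0.4743, 0.0115, 0.2204]
tool_rot: [3.142, -0.0, 2.951]
contact_force: [-0.6, 0.3, -1.4]
opening: 0.0361
grip_force: 45.0
```

Scan held from 12.6 s to 14.9 s. Now I'll raise it and carry it to the pad.

Emit:
send_rows:
  targets:
    - [0,-0.004,0,0.025,0]
    - [0,-0.004,0,0.03,0]
    - [0,-0.02,-0.03,0.005,0]
    - [0,-0.022,-0.034,0,0]
    - [0,-0.022,-0.034,0,0]

```text
time: 15.4
tool_pos: [0.4016, -0.0872, 0.2808]
tool_rot: [-3.141, 0.001, 2.952]
contact_force: [0.6, -0.3, -1.4]
opening: 0.0364
grip_force: 45.0
```

Emit:
send_rows:
  targets:
    - [0,-0.022,-0.034,0,0]
    - [0,-0.022,-0.034,0,0]
    - [0,-0.022,-0.034,0,0]
    - [0,-0.022,-0.034,-0.005,0]
    - [0,-0.014,-0.03,-0.02,0]

```text
time: 15.9
tool_pos: [0.2997, -0.2548, 0.2569]
tool_rot: [-3.138, 0.004, 2.95]
contact_force: [0.6, -0.4, -2.8]
opening: 0.0354
grip_force: 45.0
```

Emit:
send_rows:
  targets:
    - [0,0,0,-0.03,0]
    - [0,0,0,-0.04,0]
    - [0,0,0,-0.035,0]
    - [0,0,0,-0.015,0]
    - [0,0,0,0,0]

```text
time: 16.4
tool_pos: [0.2994, -0.2514, 0.1337]
tool_rot: [3.139, -0.004, 2.951]
contact_force: [-0.0, -0.4, -1.6]
opening: 0.0358
grip_force: 45.0
```

```bash
python3 st.py 12 | grep -v min
```

```text
[ 0.2994 -0.2514  0.1337] [ 3.139 -0.004  2.951] [-0.  -0.4 -1.6]
side 343 [ 0.339 -0.297  0.051] [ 0.393 -0.258  0.103]
scene 171 [ 0.355 -0.294  0.065] [ 0.395 -0.239  0.104]
lean 34.3 az 169.1 h 0.123 rms 1.03
lean 35.3 az 169.7 h 0.1227 rms 1.94
lean 34.7 az 169.5 h 0.1227 rms 1.49
```

Emit:
send_rows:
  targets:
    - [0,0,0,-0.015,0]
    - [0,0,0,-0.009,0]
    - [0,0,0,-0.003,0]
    - [0,0,0,0,0]

```text
time: 16.9
tool_pos: [0.3005, -0.2526, 0.1087]
tool_rot: [-3.142, 0.0, 2.951]
contact_force: [-0.7, -0.2, -2.4]
opening: 0.0357
grip_force: 45.0
```

Emit:
send_rows:
  targets:
    - [0,0,0,0,0]
    - [0,0,0,0,0]
    - [0,0,0,0,0]
  grip_force: 4

```text
time: 17.2
tool_pos: [0.3006, -0.2529, 0.109]
tool_rot: [-3.141, 0.001, 2.951]
contact_force: [-1.0, 0.1, 0.8]
opening: 0.0358
grip_force: 4.0
```

Emit:
send_rows:
  targets:
    - [0,0.0075,-0.0014,0.0018,0]
    - [0,0.0075,-0.0014,0.0018,0]
    - [0,0.0075,-0.0014,0.0012,0]
    - [0,0.0075,-0.0014,0.001,0]
    - [0,0.0075,-0.0014,0.0003,0]

```text
time: 17.7
tool_pos: [0.3387, -0.2596, 0.1145]
tool_rot: [3.141, 0.0, 2.951]
contact_force: [-0.3, -0.3, -1.7]
opening: 0.0361
grip_force: 4.0
```

```bash
python3 st.py 13 t13
```

```text
[ 0.3387 -0.2596  0.1145] [3.141 0.    2.951] [-0.3 -0.3 -1.7]
side n 1020 mean [ 0.3779 -0.2825  0.0345] min [ 0.3208 -0.3216  0.004 ] max [ 0.4265 -0.2181  0.1025]
scene n 453 mean [ 0.3868 -0.2701  0.0331] min [ 0.3228 -0.3174  0.0041] max [ 0.4269 -0.214   0.1021]
side 274 [ 0.346 -0.299  0.016] [ 0.401 -0.267  0.062]
scene 147 [ 0.364 -0.296  0.02 ] [ 0.407 -0.241  0.066]
lean 17.8 az 169.2 h 0.1243 rms 0.87
lean 17.9 az 170.1 h 0.1235 rms 1.83
lean 17.8 az 169.6 h 0.1238 rms 1.3
```

View pics/t13.png

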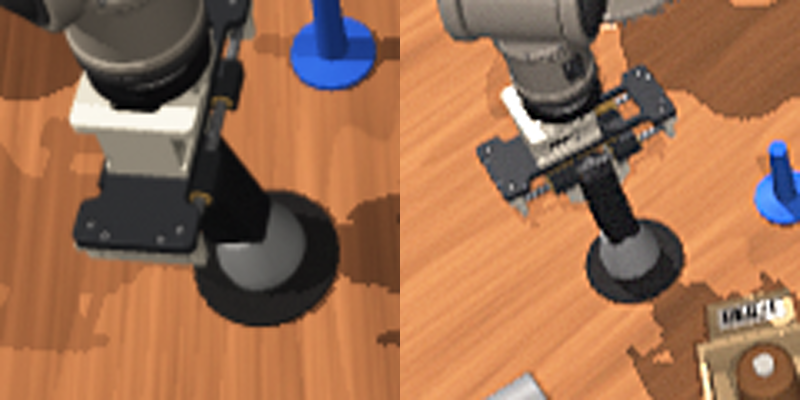

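It is righting on the pad as planned: lean is 17.8° with the nose near the pad centre, at (262,250) in the left crop. I'll finish.

Emit:
send_rows:
  targets:
    - [0,0.0076,-0.0014,0,0]
    - [0,0.0076,-0.0014,0,0]
    - [0,0.0076,-0.0014,-0.0006,0]
    - [0,0.0076,-0.0014,-0.0013,0]
    - [0,0.0076,-0.0014,-0.0018,0]

```text
time: 18.3
tool_pos: [0.3771, -0.267, 0.1113]
tool_rot: [-3.141, 0.002, 2.951]
contact_force: [1.0, 0.5, 4.1]
opening: 0.0362
grip_force: 4.0
```

Emit:
send_rows:
  targets:
    - [0,0,0,-0.001,0]
    - [0,0,0,0,0]

```text
time: 18.5
tool_pos: [0.3766, -0.2668, 0.1101]
tool_rot: [-3.141, 0.001, 2.951]
contact_force: [1.7, 0.5, 3.7]
opening: 0.0359
grip_force: 4.0
```

```bash
python3 st.py 14 | grep -v min
```

```text
[ 0.3766 -0.2668  0.1101] [-3.141e+00  1.000e-03  2.951e+00] [1.7 0.5 3.7]
side 190 [ 0.37  -0.303  0.01 ] [ 0.42  -0.279  0.055]
scene 131 [ 0.381 -0.3    0.012] [ 0.426 -0.247  0.06 ]
lean 8.5 az 169.0 h 0.1211 rms 0.8
lean 37.5 az 159.4 h 0.1172 rms 5.82
lean 36.6 az 134.6 h 0.1172 rms 7.67
```

About 8° of lean remains, and the nose has slid roughly 19 mm off the pad centre. I'll clamp, lift slightly, shift back, and finish righting it.

Emit:
send_rows:
  targets:
    - [0,0,0,0,0]
    - [0,0,0,0,0]
    - [0,0,0,0.008,0]
    - [0,0,0,0.004,0]
    - [0,-0.015,0.003,0,0]
  grip_force: 30

```text
time: 19.1
tool_pos: [0.3617, -0.2641, 0.1224]
tool_rot: [-3.141, 0.001, 2.951]
contact_force: [-0.4, -0.1, -3.0]
opening: 0.0359
grip_force: 30.0
```

Emit:
send_rows:
  targets:
    - [0,-0.013,0.002,0,0]
    - [0,0,0,-0.004,0]
    - [0,0,0,-0.005,0]
    - [0,0,0,-0.002,0]
    - [0,0,0,0,0]

```text
time: 19.6
tool_pos: [0.348, -0.2615, 0.1104]
tool_rot: [3.141, -0.001, 2.951]
contact_force: [-0.5, -0.1, -1.4]
opening: 0.0355
grip_force: 30.0
```

Emit:
send_rows:
  targets:
    - [0,0,0,0,0]
    - [0,0,0,0,0]
    - [0,0.005,-0.001,-0.0005,0]
    - [0,0.005,-0.001,-0.001,0]
    - [0,0.005,-0.001,-0.001,0]
  grip_force: 3

```text
time: 20.1
tool_pos: [0.3637, -0.2648, 0.1086]
tool_rot: [-3.141, 0.001, 2.951]
contact_force: [0.0, 1.0, 1.4]
opening: 0.0361
grip_force: 3.0
```

```bash
python3 st.py 15 | grep -v min
```

```text
[ 0.3637 -0.2648  0.1086] [-3.141e+00  1.000e-03  2.951e+00] [0.  1.  1.4]
side 149 [ 0.348 -0.299  0.009] [ 0.395 -0.278  0.053]
scene 112 [ 0.364 -0.296  0.008] [ 0.404 -0.243  0.055]
lean 3.5 az 169.6 h 0.121 rms 0.78
lean 31.9 az 155.0 h 0.1167 rms 5.94
lean 32.3 az 135.8 h 0.1153 rms 7.79
```

Emit:
send_rows:
  targets:
    - [0,0.004,-0.0007,-0.0005,0]
    - [0,0.003,-0.0006,-0.001,0]
    - [0,0,0,-0.0005,0]
    - [0,0,0,0,0]

```text
time: 20.6
tool_pos: [0.3699, -0.2659, 0.1063]
tool_rot: [-3.141, 0.0, 2.951]
contact_force: [-1.8, 0.0, 2.2]
opening: 0.036
grip_force: 3.0
```

```bash
python3 st.py 16 | grep -v min
```

```text
[ 0.3699 -0.2659  0.1063] [-3.141  0.     2.951] [-1.8  0.   2.2]
side 112 [ 0.347 -0.3    0.009] [ 0.394 -0.281  0.051]
scene 105 [ 0.362 -0.295  0.006] [ 0.404 -0.243  0.057]
lean 0.2 az 174.5 h 0.1166 rms 0.86
lean 31.1 az 154.2 h 0.1108 rms 6.6
lean 30.7 az 134.7 h 0.1124 rms 8.39
```

It is upright (0.2°) within 4 mm of the pad centre. Release and rise.

Emit:
send_rows:
  targets:
    - [0.2,0,0,0,0]
    - [0.7,0,0,0,0]
    - [0.7,0,0,0,0]
    - [0.7,0,0,0,0]
    - [0.7,0,0,0,0]

```text
time: 21.2
tool_pos: [0.3698, -0.2657, 0.1063]
tool_rot: [3.141, -0.0, 2.951]
contact_force: [0.6, -0.0, -0.3]
opening: 0.0619
grip_force: 0.0
```

Emit:
send_rows:
  targets:
    - [0.7,0,0,0.02,0]
    - [0.7,0,0,0.04,0]
    - [0.7,0,0,0.04,0]
    - [0.7,0,0,0.03,0]
    - [0.7,-0.03,0.04,0,0]

```text
time: 21.7
tool_pos: [0.344, -0.2306, 0.2407]
tool_rot: [-3.134, 0.011, 2.949]
contact_force: [0.1, 1.1, 0.2]
opening: 0.0644
grip_force: 0.0
```

Emit:
send_rows:
  targets:
    - [0.7,-0.01,0.045,0,0]
    - [0.7,0,0.045,0,0]
    - [0.7,0,0,0,0]
    - [0.7,0,0,0,0]

```text
time: 22.1
tool_pos: [0.33, -0.1352, 0.2367]
tool_rot: [-3.141, 0.001, 2.953]
contact_force: [-0.3, -0.8, -0.6]
opening: 0.0643
grip_force: 0.0
```

```bash
python3 - <<'E'
from h import *
for n in("side","scene"):
    K,W=cam(n); p,d=read_camera(n); P=cloud(d,K,W); cv2.imwrite(f"pics/end_{n}.png",p[...,::-1])
    for nm,lo,hi in(("top",.148,.162),("pad",.003,.0095)):
        m=(np.hypot(P[...,0]-.372,P[...,1]+.266)<.065)&(P[...,2]>lo)&(P[...,2]<hi)&(p.max(-1)<90)
        q=P[m]; print(n,nm,len(q),((q.min(0)+q.max(0))/2).round(4),q.max(0).round(4)) if len(q) else print(n,nm,"none")
E
python3 -c "
import cv2,numpy as np
cv2.imwrite('pics/end.png',np.hstack([cv2.resize(cv2.imread(f'pics/end_{n}.png'),(400,300)) for n in('side','scene')]))"
```

```text
side top 218 [ 0.3709 -0.2683  0.1525] [ 0.3933 -0.2498  0.157 ]
side pad 626 [ 0.3747 -0.2686  0.0063] [ 0.4288 -0.216   0.0095]
scene top 89 [ 0.3718 -0.2667  0.1548] [ 0.3938 -0.2469  0.1606]
scene pad 212 [ 0.3749 -0.2651  0.0062] [ 0.4279 -0.2127  0.0094]
```

View pics/end.png

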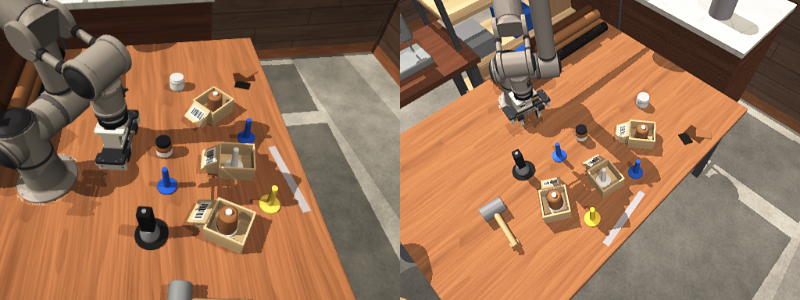

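The scanner stands upright on the pad at (150,228) in the left image, 4 mm from its centre. The other items look unmoved and the gripper is clear, so I'll hand in.

```bash
python3 -c "
from cell import *
print(hand_in())"
```

```text
the job is handed in; nothing more can be done
None
```

I held the scanner square to the middle (bare-core) bin's label at about 100 mm for 2.3 s, then stood it upright on the rubber pad about 4 mm from its centre, and handed the job in at about 22 s; no verdict was returned.

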